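# Set the stirrer's stepped speed selector and start it

## Task

A small jar stands on the magnetic stirrer and is to be stirred at speed 4. With the fingers closed, push the selector's blue lever clockwise with the fingertips, click by click from where it stands, to the fourth click after the red off mark (the fourth white dot) without running on to the fifth; then press the green start button fully in and let it come back up. Do not grip the lever, and leave the jar, the vial, the marker and the timer where they stand.

Things in the scene. Friction and masses are not known exactly. Their poses are not given: they have to be found in the camera images.
- stirrer: magnetic stirrer, white housing fixed to the bench, 230 (x) x 180 (y) x 58 mm high; origin at the centre of its underside, z up, +x to its back. Its flat top, the deck, is 58 mm up. On the back half, centred at x = +56 mm, a white round plate of 112 mm diameter, 6 mm above the deck, carries the jar. The front half has a black panel with selector and start button
- selector_axis (a point): point on the vertical axis of the selector, on the deck, 58 mm ahead (x = -58) and 30 mm left (y = +30) of the stirrer's origin; axes as the stirrer's
- off_mark (a point): the red bar on the panel, mark of off, 47.5 mm from the selector's axis at 100 deg (angles about the axis, counterclockwise seen from above, from the stirrer's +x). On the same circle follow white dots that grow in size, at 60, 20, -20, -60 and -100 deg: speeds 1 to 5
- lever_tip (a point): centre of the outer end of the selector's lever, 43 mm from its axis, 15.5 mm above the deck; its x axis points out along the lever, z up. The lever is a blue bar with a white line on top: 9 mm wide, from 13 mm behind the axis to 43 mm ahead of it, from 5 to 26 mm above the deck. A grey disc, 38 mm across and 5.5 mm high, lies under it
- speed (a joint): turn of the selector, rad: 0 at the red off mark, growing clockwise seen from above, 0.698 (40 deg) a click, so speed 4 is 2.793; stop at 3.491. A sprung detent holds it at each click: pushed more than half-way to the next it snaps on to it by itself, let go sooner it falls back. It takes about 4 N on the lever 32 mm from the axis
- start (a joint): travel of the green start button, m: 0 up, grows as it is pressed to 0.006 fully in; springs back; about 4 N fully in
- start_top (a point): centre of the top of the start button, a green round cap of 24 mm diameter that stands out of a black collar, on the panel 72 mm ahead (x = -72) and 56 mm right (y = -56) of the stirrer's origin
- jar: small brown jar with a white top, 50 mm diameter, 42 mm high, loose on the stirrer's plate; origin at the centre of its underside
- vial: closed brown vial with a white cap, 29 mm diameter, 81 mm high, standing loose to the right of the stirrer; origin at the centre of its underside
- marker: white and blue marker pen, 135 mm long, 17 mm thick, lying loose on the bench at the right; origin under its middle
- timer: white bench timer with three coloured keys, 64 x 64 x 19 mm, loose on the bench at the right; origin at the centre of its underside
- cap_press: fixed hand press at the right, 170 (x) x 124 (y) mm, 376 mm high with its raised ball lever: an obstacle to go round; origin at the centre of its underside
There are look-alikes about, which are no part of the job. Of the things that look like the jar, the smallest one is meant.

How it is judged:
By the outcome, as a careful person would: the job done as asked, in the order asked, and still so for the second after the job is handed in, with the robot touching nothing.
It also fails if it takes over 51 s, if anything falls off the work surface, if the arm or the gripper's body presses on something with over 40 N, if the wrist force passes 120 N, or if a joint passes its speed limit or range.

## Robot

A 7-joint arm with a two-finger parallel gripper is mounted at the origin on a cart in front of the work surface, level with it; the furniture and walls round the work are solid. World frame = base frame: x ahead of the robot, y to its left, z up, the work surface at z = 0. Lengths are in m, angles in rad, forces in N, time in s.
With the tool pointing down it reaches from about 0.375 to 0.925 m from the base axis. Payload 3.1 kg.
Tool frame: the origin (TCP) lies between the finger pads, 19 mm behind the fingertips; this is the grasp point; z points along the fingers, y is the line along which they close (so a half turn about z gives the same grasp; the last joint's range is limited). The gripper opens to 85 mm and grips with 20 to 120 N. Pads are 22 mm wide; open, the fingers measure 114 mm over their backs; the gripper's body (76 mm by 85 mm) begins 54 mm behind the grasp point. The pads swing forward as they close: fully open they stand 13 mm farther back than shut.
Start: joints at [-1.393, 0.383, 0.044, 1.598, -0.018, 1.161, -0.05], TCP at [0.177, 0.625, 0.25] pointing down, gripper open.
Joint ranges: [-2.61, 2.61], [-0.41, 2.15], [-1.48, 1.57], [0, 2.5], [-1.57, 4.71], [0.05, 1.97], [-2.85, 2.85]. Speed limits (rad/s): [2.79, 2.79, 3.14, 3.14, 3.14, 3.14, 3.14].

## Interface

Orientations are given as [roll, pitch, yaw] about the fixed x, y, z axes, in that order (R = Rz(yaw) Ry(pitch) Rx(roll)).
In Python, from plant import ctrl, grab_frame, calibration, regions_of, mark_of gives the robot as it stands.
- The arm moves only by the tool shift_gripper, called after "Call:" as name([rows], argument=value, ...), one row to a line, values as JSON. Schema: {"type":"object","properties":{"offsets":{"type":"array","items":{"type":"array","items":{"type":"array","items":{"type":"number"},"minItems":4,"maxItems":4},"minItems":1,"maxItems":12},"minItems":1,"maxItems":1},"finger_gap":{"type":"number"},"clamp_n":{"type":"number"},"only":{"type":"string"},"quiet":{"type":"boolean"},"lines":{"type":"string"}},"required":["offsets"],"additionalProperties":false}. offsets is a list that holds a single list of rows (three levels of brackets), with 1 to 12 rows, each of 4 numbers: dx, dy, dz in parts of the range, where 1.0 means 0.8 m, then a turn about the tool's z in fractions of the full range, 1 being 4 rad; each row is the pose to reach, as a shift and turn from the pose commanded when the call began, along the tool's axes at that moment; what a row does not reach only later rows make up. A row lasts 1/8 s, in which the tool goes at most 0.0625 m and 0.188 rad, less where a joint would pass 70% of its speed; a pose out of reach is approached as far as the arm can. finger_gap is the opening from 0.0 (shut) to 1.0 (fully open), set as the call begins (left out keeps the last). The fingers move at their own pace and stop on an object; clamp_n is the grip in N (left out, the last holds). Time passes only in rows, so rows that do not move let the fingers close. The tool returns the time, the measured TCP pose, the force, the opening and the grip force at its end. only (a regular expression) keeps the lines of the reply that match it, lines (a string "A,B") keeps lines A to B, and quiet returns only ok. No shift or turn number may pass 1 either way. Input that does not fit is refused with a message, and nothing moves.
- ctrl.get_state(): the state, without advancing time (a new reading comes with each control period).
- grab_frame(name): name is "scene" or "top" or "wrist"; returns the picture (400x640x3 uint8, red, green, blue); there is no depth.
- calibration(name): a dict with "K" (3x3 intrinsics, pixels), "rvec" (rotation vector, rad) and "tvec" (3), from world to camera coordinates, as OpenCV has them; the wrist camera has in their place "mount" (4x4, takes a point from camera to tool coordinates, whose origin is the TCP and whose axes are the flange's). Camera axes: x right, y down, z forward; pixel columns grow to the right and rows downward; lengths in m; the calibration is good to about 2 mm. A picture is of the moment at which its call begins: read the wrist's pose just before it. calibration takes no time and is no camera call.
- ctrl.close_job(): hands the job in; it is judged then, once.
Trained networks look in the newest picture that a camera, given by its name, has taken for a name from the list of things; names that differ only in an ending like _2 or _b are one class to them, and where a whole thing is asked for, a point or a joint stands for the part that bears it (a point fixed in the world has none). Each returns a list of dicts, best first, with "score" (0 to 1); they miss things now and then, are a little off and sometimes report something else, mostly with a low value. They report only what shows in the picture. A call takes as long as a camera call. They do not tell look-alikes from the thing itself.
- regions_of(thing, camera): "pixels" (400x640 bool, what is visible of it).
- mark_of(thing, camera): "location" ([x, y, z] in m, in the coordinates of the camera as it stood for that picture, good to about 4 mm: a listed point, or the origin of a listed thing).
The state is a dict: "time": time; "joints": joint angles; "dq": joint speeds; "tau": joint torques, N m; "eef_pos": TCP position; "orientation": TCP orientation; "force": force on the tool from outside, world axes, zero at the start; "wrist_torque": the same for the moment, N m; "finger_gap": opening from 0.0 (shut) to 1.0 (fully open); "grip_force": force on a finger pad.
Only numpy, scipy, OpenCV 4.12 (cv2) and the standard library are available. Lean on these libraries where they do the work, as an engineer would, in place of code of your own. Each camera call takes 0.05 s, during which the arm holds its last target. There are 200 camera calls.

## Working session

There is one attempt and no reset: what is moved stays moved. The work goes in short steps, Python scripts to look and compute and a tool call to move; the robot and the scene stay as the last step left them, time stands still between calls to the robot, and variables do not carry over. Pictures are saved under pics/ and viewed, at most 10 in all, crops included, and the job is handed in when it is done.

```bash
mkdir -p pics; cat > h.py <<'E'
import numpy as np, cv2
from plant import ctrl, grab_frame, calibration, regions_of, mark_of
def cam2w(name,p):
    c=calibration(name)
    R,_=cv2.Rodrigues(np.array(c["rvec"],float)); return R.T@(np.array(p)-np.array(c["tvec"]).ravel())
def px(name,P):
    c=calibration(name); q,_=cv2.projectPoints(np.array(P,float).reshape(-1,3),np.array(c["rvec"],float),np.array(c["tvec"],float),np.array(c["K"],float),None); return q.reshape(-1,2)
def save(name,f):
    im=grab_frame(name); cv2.imwrite('pics/'+f,im[:,:,::-1]); return im
E
python3 - <<'E'
from h import *
np.set_printoptions(precision=4,suppress=True)
a=save("scene","a.png"); 
for t in ["stirrer","selector_axis","off_mark","lever_tip","start_top","jar"]:
    for m in mark_of(t,"scene")[:4]:
        w=cam2w("scene",m["location"]); print("scene",t,round(m["score"],2),w,px("scene",w))
b=save("top","b.png")
for t in ["stirrer","selector_axis","off_mark","lever_tip","start_top","jar","vial","cap_press"]:
    for m in mark_of(t,"top")[:4]:
        w=cam2w("top",m["location"]); print("top",t,round(m["score"],2),w,px("top",w))
s=ctrl.get_state(); print(s["time"],s["eef_pos"],s["orientation"],s["finger_gap"])
E
```

```text
scene stirrer 0.73 [0.5677 0.1217 0.0018] [[253.8228 191.5246]]
scene selector_axis 0.71 [0.5157 0.165  0.0588] [[229.1904 171.5315]]
scene off_mark 0.63 [0.5209 0.2132 0.0581] [[223.7129 165.5412]]
scene lever_tip 0.47 [0.5612 0.1664 0.0732] [[243.5003 163.3305]]
scene start_top 0.61 [0.4848 0.0843 0.075 ] [[231.0746 179.074 ]]
scene jar 0.76 [ 0.6254 -0.0721  0.0006] [[308.6056 215.1838]]
scene jar 0.61 [0.6191 0.1085 0.066 ] [[271.6163 168.4636]]
scene jar 0.52 [ 0.7514 -0.0521 -0.0025] [[342.7984 201.4728]]
top stirrer 0.77 [0.5655 0.1251 0.    ] [[234.8081 199.9747]]
top stirrer 0.31 [0.5204 0.2128 0.0582] [[194.5216 215.7423]]
top selector_axis 0.87 [0.517  0.1676 0.0591] [[212.3705 217.1357]]
top off_mark 0.8 [0.5212 0.211  0.0574] [[195.3475 215.4432]]
top lever_tip 0.62 [0.5598 0.1694 0.0774] [[210.2152 199.4254]]
top lever_tip 0.44 [0.6188 0.1062 0.0663] [[237.2422 176.5112]]
top start_top 0.54 [0.4833 0.0865 0.0776] [[242.972  230.5843]]
top jar 0.81 [0.6195 0.1072 0.0664] [[236.8443 176.2327]]
top jar 0.78 [ 0.7458 -0.0533  0.0015] [[302.3816 133.5454]]
top jar 0.68 [ 0.6216 -0.0682  0.0025] [[307.6181 179.0514]]
top jar 0.56 [0.5627 0.1227 0.0029] [[235.4632 200.9403]]
top vial 0.49 [0.565  0.1239 0.0019] [[235.1119 200.1011]]
top vial 0.47 [ 0.5619 -0.2765  0.0029] [[386.2262 201.5307]]
0.8 [0.177  0.6255 0.25  ] [ 3.1415 -0.0001  2.8658] 0.9977393302570682
```

View pics/a.png

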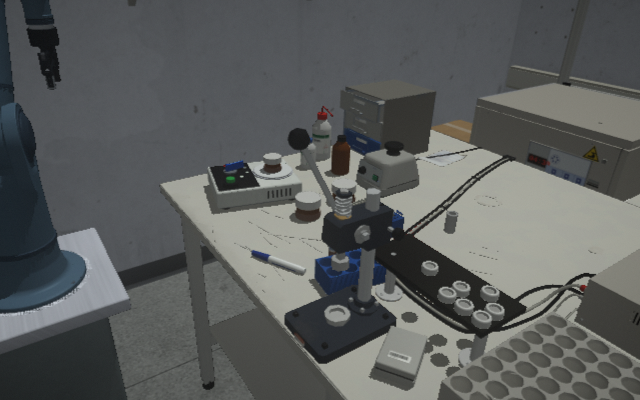

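View pics/b.png

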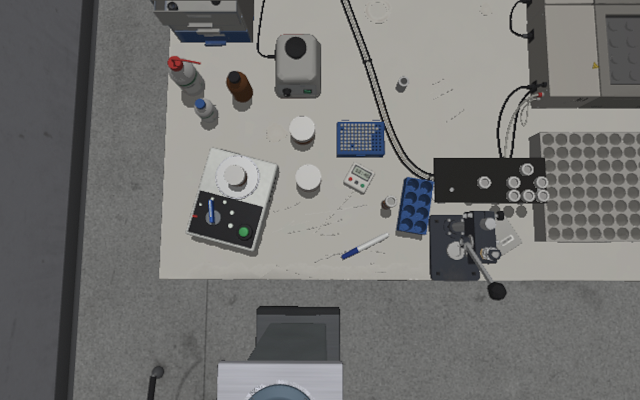

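The scene view shows the stirrer at about (254,185), with the lever at (235,166) and the green button at (231,179). In the top view the lever tip is at (210,199), the axis at (212,217), the red bar at (195,215) and the button at (243,231).

Things that look like the jar, in the top view: (235,175) on the stirrer's plate, and larger ones at (302,130) and (308,179). The jar is the one on the plate. There is only one stirrer, one blue lever and one green button. Next is a close crop to check.

```bash
python3 - <<'E'
from h import *
from scipy.optimize import least_squares
np.set_printoptions(precision=4,suppress=True)
b=cv2.imread('pics/b.png'); cv2.imwrite('pics/c.png',cv2.resize(b[145:250,180:285],None,fx=5.6,fy=5.6,interpolation=cv2.INTER_CUBIC))
L=np.array([[0,0],[-.058,.03],[-.058+.0475*np.cos(np.radians(100)),.03+.0475*np.sin(np.radians(100))],[-.072,-.056]])
for W in ([[.5677,.1217],[.5157,.165],[.5209,.2132],[.4848,.0843]],[[.5655,.1251],[.517,.1676],[.5212,.211],[.4833,.0865]]):
    W=np.array(W)
    f=lambda p:(L@np.array([[np.cos(p[2]),np.sin(p[2])],[-np.sin(p[2]),np.cos(p[2])]])+p[:2]-W).ravel()
    r=least_squares(f,[.566,.12,-.25]); print(r.x[:2],np.degrees(r.x[2]),r.fun.reshape(-1,2)*1000)
E
```

```text
[0.5671 0.1225] -13.200558606322305 [[-0.5583  0.787 ]
 [ 1.8251 -0.0608]
 [-0.7229 -0.8349]
 [-0.544   0.1087]]
[0.5664 0.1235] -13.793530520283875 [[ 0.8705 -1.5761]
 [ 0.1959 -1.1126]
 [-0.8615  2.8833]
 [-0.2049 -0.1946]]
```

View pics/c.png

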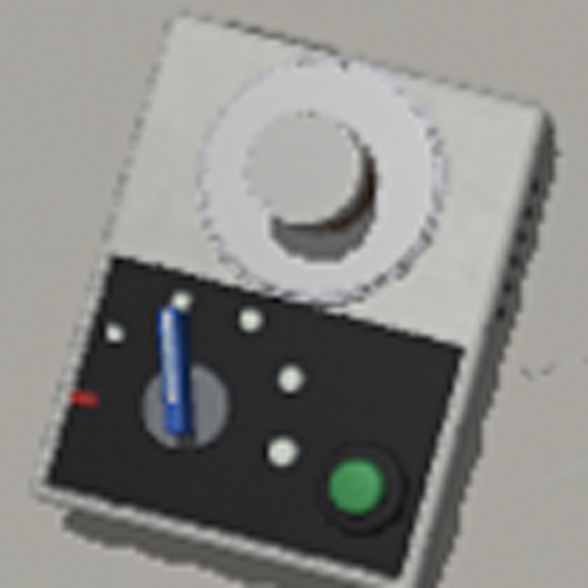

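The close crop shows the lever pointing at dot 2, (180,300), so it needs two clicks to reach dot 4 at (290,378). The red bar is at (85,398) and the button at (357,487). I'll close the fingers and move to the counterclockwise side of the lever, above it.

The rows are not in the units I measure in: shifts go in shares of 0.8 m and turns go in shares of 4 rad. I convert before sending: -0.471 m / 0.8 = -0.5888, -0.44 m / 0.8 = -0.55, -0.39 rad / 4 = -0.0975.

Call:
shift_gripper([
  [[-0.0688,-0.045,0.0125,-0.0125],[-0.1375,-0.09,0.025,-0.025],[-0.2063,-0.135,0.0375,-0.0375],[-0.275,-0.18,0.05,-0.05],[-0.3438,-0.225,0.0625,-0.0625],[-0.4125,-0.27,0.075,-0.075],[-0.4813,-0.315,0.1,-0.0875],[-0.55,-0.36,0.125,-0.0975],[-0.5888,-0.3875,0.15,-0.0975],[-0.5888,-0.3875,0.15,-0.0975],[-0.5888,-0.3875,0.15,-0.0975],[-0.5888,-0.3875,0.15,-0.0975]],
], finger_gap=0.0, clamp_n=60)

```text
time: 2.3
eef_pos: [0.545, 0.2017, 0.1305]
orientation: [3.14, 0.0, -3.024]
force: [-0.4, 0.2, 0.4]
finger_gap: 0.004
grip_force: 0.0
```

```bash
python3 - <<'E'
from h import *
from scipy.spatial.transform import Rotation as Ro
np.set_printoptions(precision=4,suppress=True)
s=ctrl.get_state(); print(s["time"],s["eef_pos"],s["orientation"],s["force"],s["joints"])
w=save("wrist","w1.png"); M=np.array(calibration("wrist")["mount"]); R=Ro.from_euler('xyz',s["orientation"]).as_matrix()
for t in ["selector_axis","lever_tip","off_mark","start_top"]:
    for m in mark_of(t,"wrist")[:2]:
        print(t,round(m["score"],2),R@(M[:3,:3]@m["location"]+M[:3,3])+s["eef_pos"])
E
```

```text
2.3 [0.545  0.2017 0.1305] [ 3.1397  0.0002 -3.024 ] [-0.406   0.2161  0.3806] [-0.6299  0.3952  0.2463  1.8749 -0.1239  0.8853  1.3652]
selector_axis 0.82 [0.5189 0.1642 0.0578]
lever_tip 0.68 [0.5597 0.168  0.0717]
off_mark 0.72 [0.5235 0.2089 0.0589]
start_top 0.57 [0.4833 0.0874 0.0824]
```

View pics/w1.png

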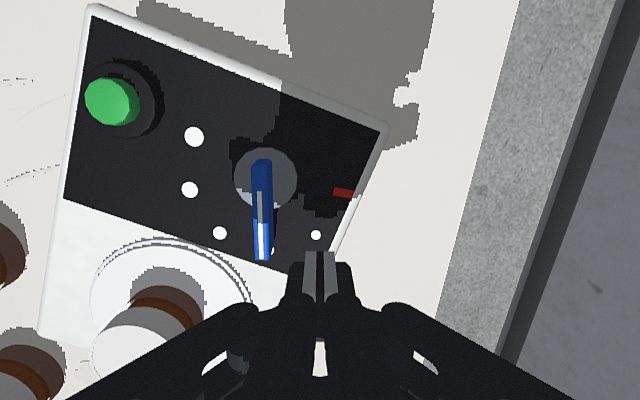

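The wrist view shows the closed fingertips at (320,255), beside the lever, which runs from (262,165) to (262,255). The lever and the tool's x axis are parallel. I'll descend and feel for contact.

Converted, 0.042 m / 0.8 = 0.0525, 0.02 m / 0.8 = 0.025.

Call:
shift_gripper([
  [[0,0,0.025,0],[0,0,0.0525,0],[0,0,0.0525,0],[0,-0.0075,0.0525,0],[0,-0.0125,0.0525,0],[0,-0.0175,0.0525,0],[0,-0.0175,0.0525,0]],
])

```text
time: 3.42
eef_pos: [0.5482, 0.1865, 0.089]
orientation: [3.139, 0.002, -3.027]
force: [0.7, 3.7, 1.5]
finger_gap: 0.004
grip_force: 1.4
```

```bash
python3 - <<'E'
from h import *
np.set_printoptions(precision=4,suppress=True)
s=ctrl.get_state(); print(s["time"],s["eef_pos"],s["orientation"],s["force"])
save("wrist","w2.png")
E
```

```text
3.425 [0.5482 0.1865 0.089 ] [ 3.1394  0.0023 -3.0269] [0.737  3.7088 1.5293]
```

View pics/w2.png

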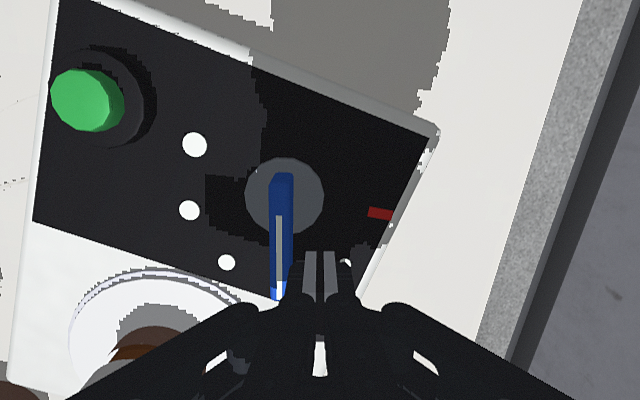

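The fingertips are against the lever at (285,285) with 3.7 N. Next is the push along the arc to click 3, with the tool turning along with the lever.

Converted, -0.0218 m / 0.8 = -0.0273, -0.0186 m / 0.8 = -0.0233, 0.611 rad / 4 = 0.1528.

Call:
shift_gripper([
  [[-0.0019,-0.0038,0,0.0218],[-0.0033,-0.0075,0,0.0438],[-0.0044,-0.0113,0,0.065],[-0.0051,-0.0153,0,0.0875],[-0.0055,-0.0194,0,0.109],[-0.0056,-0.0233,0,0.131],[-0.0054,-0.0273,0,0.1528],[-0.0054,-0.0273,0,0.1528]],
])

```text
time: 4.47
eef_pos: [0.554, 0.1631, 0.0878]
orientation: [-3.14, 0.0, 2.646]
force: [-0.4, -0.6, -0.2]
finger_gap: 0.002
grip_force: 0.2
```

```bash
python3 - <<'E'
from h import *
np.set_printoptions(precision=4,suppress=True)
s=ctrl.get_state(); print(s["time"],s["eef_pos"],s["orientation"],s["force"])
save("wrist","w3.png")
E
```

```text
4.475 [0.554  0.1631 0.0878] [-3.1404  0.0002  2.6455] [-0.3817 -0.6202 -0.1555]
```

View pics/w3.png

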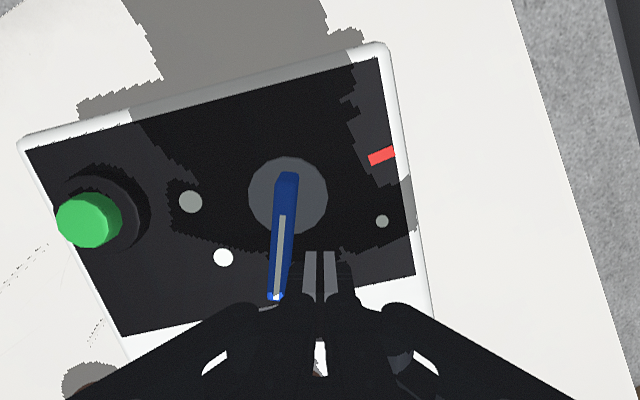

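The lever has snapped to click 3 and stands slightly ahead of the fingers with no force on them. Dot 4 is at (223,257) and dot 5 at (190,202). I'll repeat the push for one more click.

Converted, -0.0221 m / 0.8 = -0.0276, -0.0184 m / 0.8 = -0.023, 0.628 rad / 4 = 0.157.

Call:
shift_gripper([
  [[-0.0015,-0.0038,0,0.0218],[-0.0028,-0.0075,0,0.0438],[-0.0035,-0.0113,0,0.065],[-0.0041,-0.015,0,0.0875],[-0.0043,-0.019,0,0.109],[-0.0041,-0.023,0,0.131],[-0.0036,-0.0276,0,0.157],[-0.0036,-0.0276,0,0.157]],
])

```text
time: 5.52
eef_pos: [0.5458, 0.1422, 0.0878]
orientation: [-3.14, 0.001, 2.019]
force: [0.2, 0.3, 0.1]
finger_gap: -0.001
grip_force: 0.0
```

```bash
python3 - <<'E'
from h import *
np.set_printoptions(precision=4,suppress=True)
s=ctrl.get_state(); print(s["time"],s["eef_pos"],s["orientation"],s["force"],s["joints"])
save("wrist","w4.png")
E
```

```text
5.525 [0.5458 0.1422 0.0878] [-3.1403  0.0007  2.0186] [0.2399 0.3425 0.1428] [-0.7673  0.471   0.5293  1.9465 -0.3211  0.8083  0.3871]
```

View pics/w4.png

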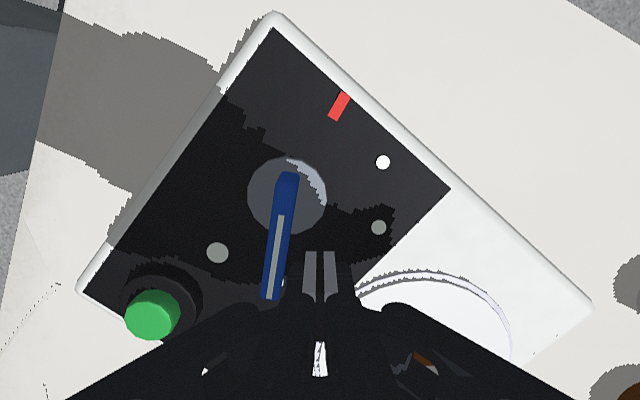

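The lever is at dot 4: dot 5 is clear at (217,253), and dots 3 and 2 show at (378,227) and (383,162). I'll back off, rise and go over the button.

Converted, -0.0802 m / 0.8 = -0.1003, -0.06 m / 0.8 = -0.075.

Call:
shift_gripper([
  [[0,0.015,0,0],[0,0.0225,-0.025,0],[0,0.0225,-0.075,0],[-0.0125,-0.025,-0.075,0],[-0.0295,-0.075,-0.075,0],[-0.0295,-0.1003,-0.0625,0],[-0.0295,-0.1003,-0.05,0],[-0.0295,-0.1003,-0.05,0]],
])

```text
time: 6.58
eef_pos: [0.4849, 0.088, 0.1276]
orientation: [3.142, 0.001, 2.018]
force: [0.7, 0.1, -0.4]
finger_gap: 0.002
grip_force: 0.0
```

```bash
python3 - <<'E'
from h import *
from scipy.spatial.transform import Rotation as Ro
np.set_printoptions(precision=4,suppress=True)
s=ctrl.get_state(); print(s["time"],s["eef_pos"],s["orientation"],s["force"])
save("wrist","w5.png"); M=np.array(calibration("wrist")["mount"]); R=Ro.from_euler('xyz',s["orientation"]).as_matrix()
for t in ["lever_tip","selector_axis","start_top"]:
    for m in mark_of(t,"wrist")[:2]:
        print(t,round(m["score"],2),R@(M[:3,:3]@m["location"]+M[:3,3])+s["eef_pos"])
save("top","b2.png")
for t in ["lever_tip","start_top"]:
    for m in mark_of(t,"top")[:2]:
        print(t,round(m["score"],2),cam2w("top",m["location"]))
E
```

```text
6.575 [0.4849 0.088  0.1276] [3.1416 0.0005 2.0184] [ 0.7229  0.1187 -0.4485]
lever_tip 0.74 [0.5291 0.1223 0.0713]
lever_tip 0.61 [0.6174 0.1047 0.0627]
selector_axis 0.59 [0.5174 0.1658 0.0557]
start_top 0.81 [0.4819 0.0882 0.081 ]
start_top 0.58 [0.4825 0.0852 0.0756]
```

View pics/w5.png

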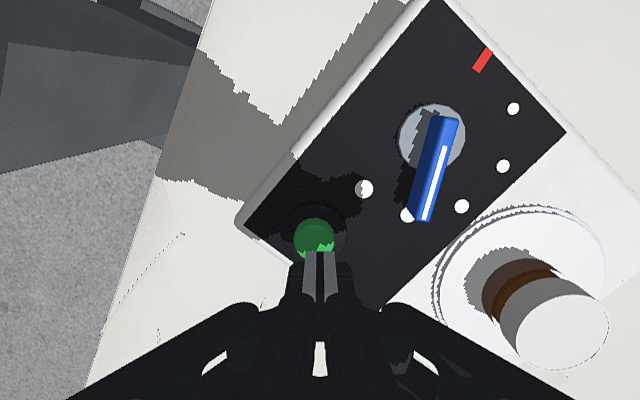

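The lever is at dot 4, (407,215), with dot 5 free at (364,188). The button is right below the fingertips at (315,238). I'll press in steps.

Converted, 0.032 m / 0.8 = 0.04, -0.0018 m / 0.8 = -0.0023.

Call:
shift_gripper([
  [[-0.0006,-0.0023,0.0188,0],[-0.0006,-0.0023,0.0313,0],[-0.0006,-0.0023,0.0375,0],[-0.0006,-0.0023,0.04,0],[-0.0006,-0.0023,0.04,0]],
])

```text
time: 7.55
eef_pos: [0.4822, 0.0857, 0.0959]
orientation: [-3.141, -0.0, 2.017]
force: [-0.4, -0.5, 2.6]
finger_gap: 0.001
grip_force: 1.2
```

Call:
shift_gripper([
  [[0,0,0.0025,0],[0,0,0.0025,0]],
])

```text
time: 7.8
eef_pos: [0.4828, 0.0859, 0.0942]
orientation: [3.141, 0.0, 2.017]
force: [-1.4, -0.7, 3.4]
finger_gap: -0.0
grip_force: 1.6
```

Call:
shift_gripper([
  [[0,0,0.0025,0],[0,0,0.0025,0]],
])

```text
time: 8.05
eef_pos: [0.4829, 0.0859, 0.0927]
orientation: [3.141, -0.001, 2.017]
force: [-3.0, -0.1, 9.0]
finger_gap: -0.005
grip_force: 4.4
```

Converted, 0.0015 m / 0.8 = 0.0019.

Call:
shift_gripper([
  [[0,0,0.0019,0],[0,0,0.0019,0],[0,0,0.0019,0]],
])

```text
time: 8.43
eef_pos: [0.483, 0.0859, 0.0925]
orientation: [-3.141, -0.002, 2.016]
force: [-7.0, -0.7, 19.1]
finger_gap: 0.003
grip_force: 9.5
```

Call:
shift_gripper([
  [[0,0,-0.025,0],[0,0,-0.075,0],[0,0,-0.1375,0],[0,0,-0.1875,0],[0,0,-0.1875,0],[0,0,-0.1875,0],[0,0,-0.1875,0]],
])

```text
time: 9.3
eef_pos: [0.4814, 0.0857, 0.2388]
orientation: [-3.138, 0.0, 2.017]
force: [0.7, 0.6, -0.6]
finger_gap: 0.002
grip_force: 0.0
```

```bash
python3 - <<'E'
from h import *
from scipy.spatial.transform import Rotation as Ro
np.set_printoptions(precision=4,suppress=True)
s=ctrl.get_state(); print(s["time"],s["eef_pos"],s["force"])
save("wrist","w6.png"); M=np.array(calibration("wrist")["mount"]); R=Ro.from_euler('xyz',s["orientation"]).as_matrix()
for t in ["lever_tip","start_top","jar"]:
    for m in mark_of(t,"wrist")[:2]:
        print(t,round(m["score"],2),R@(M[:3,:3]@m["location"]+M[:3,3])+s["eef_pos"])
E
```

```text
9.3 [0.4814 0.0857 0.2388] [ 0.6914  0.5721 -0.6171]
lever_tip 0.72 [0.5299 0.1246 0.0729]
start_top 0.67 [0.4837 0.0889 0.0822]
jar 0.68 [ 0.7518 -0.0523  0.0017]
jar 0.61 [0.6171 0.1046 0.0641]
```

View pics/w6.png

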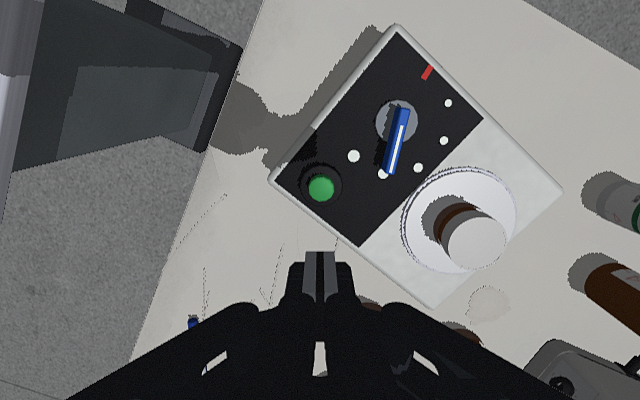

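The lever stands at dot 4, (383,174), with dot 5 free at (353,156). The button at (321,187) is back up, the jar is still on the plate, and the arm is clear.

```bash
python3 -c "
from plant import ctrl; print(ctrl.close_job())"
```

```text
the job is handed in; nothing more can be done
None
```

I pushed the selector lever two clicks, from speed 2 to speed 4, then pressed the green start button to its stop and let it back up. The job was handed in at about 9.4 s with the arm clear and the jar still on its plate; no verdict came back.

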